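# Lay the cartons flat in the tray

## Task

The shallow metal tray has to go into a low drawer, but two cartons are standing on end along its near edge. Without gripping or lifting anything, gently push each carton over with the fingertips so that it falls away from the near edge and ends lying flat inside the tray on one of its two broadest faces. Leave the small bottle that stands in line with them in the tray and the tall beaker behind the tray standing where they are.

Things in the scene. Friction and masses are not known exactly. Their poses are not given: they have to be found in the camera images.
- tray: Shallow open metal tray, fixed to the bench, 208 x 308 mm outside (a turned-out rim adds 7 mm all round), inside 200 x 300 mm, rim 26 mm above the bench, floor 4 mm thick. Origin on the bench under the middle of the tray; its x axis (200 mm inside) points from the near edge to the far edge, its y axis along the 300 mm length, z up.
- tip_center (a point): Centre of the larger carton, pale grey cardboard, 65 x 100 x 45 mm, about 90 g; own axes x along the 65, y the 100, z the 45 mm side. It starts standing on end on the tray floor near the near edge (y up, top 104 mm above the bench), one broadest face and its z axis towards the near edge within 0.1 rad, left, middle or right of a row with the bottle, spaced 90 mm (order varies).
- filter_center (a point): Centre of the smaller carton, grey-green cardboard, 60 x 85 x 30 mm, about 70 g; own axes x along the 60, y the 85, z the 30 mm side. It starts standing on end on the tray floor near the near edge (y up, top 89 mm above the bench), one broadest face and its z axis towards the near edge within 0.1 rad, left, middle or right of a row with the bottle, spaced 90 mm (order varies).
- tip_box: The larger carton again: same axes as tip_center, origin in the middle of one broadest face, the one that looks to the tray's far edge at the start.
- filter_box: The smaller carton again: same axes as filter_center, origin in the middle of one broadest face, the one that looks to the tray's far edge at the start.
- bottle_center (a point): Centre of a small loose white screw-cap bottle, 41 mm diameter, 75 mm tall, z up, standing on the tray floor in one row with the cartons, left, middle or right of them; bystander, to be left alone.
- beaker_center (a point): Centre of a loose clear tall beaker, 44 mm diameter, 85 mm tall, z up, standing on the bench behind the tray's far edge; bystander, to be left alone.
Things that resemble listed ones, but are neither listed nor needed, are in the scene too. What is shaped like the tip_box but yellow is not meant. What is shaped like the part that bears bottle_center but yellow is not meant.

How it is judged:
At the end, for the whole second after the job is handed in: Both cartons lie at rest inside the tray, on its floor, on the broadest face that looked to the far edge at the start (own z axis up, within 0.12 rad); the small bottle and the tall beaker stand upright within 20 mm of where they stood (angle between each of tip_center, filter_center's own z axis and vertical below 0.12 rad and height (world z) of tip_center below 0.036 m and x of tip_center in the frame of tray between -0.1 and 0.1 m and y of tip_center in the frame of tray between -0.15 and 0.15 m and linear speed of each of tip_box, filter_box below 0.02 m/s and height (world z) of filter_center below 0.028 m and x of filter_center in the frame of tray between -0.1 and 0.1 m and y of filter_center in the frame of tray between -0.15 and 0.15 m and angle between each of bottle_center, beaker_center's own z axis and vertical below 0.15 rad and distance of each of bottle_center, beaker_center from where it was at the start of the episode below 0.02 m); the robot touches nothing.
It fails at once if a carton is lifted: its centre rises more than about 10 mm above what tipping over its lower edge needs (height (world z) of tip_center above 0.069 m or height (world z) of filter_center above 0.06 m).
It fails at once if a carton is squeezed or crushed: the robot presses on it with more than 15 N (contact force between any of the fingers, the arm and tip_box above 15 N or contact force between any of the fingers, the arm and filter_box above 15 N).
It fails at once if the small bottle or the tall beaker is tipped (over 0.35 rad) or shoved (over 30 mm) (angle between any of bottle_center, beaker_center's own z axis and vertical above 0.35 rad or distance of any of bottle_center, beaker_center from where it was at the start of the episode above 0.03 m).
It also fails if it takes over 45 s, if anything falls off the work surface, if the arm or the gripper's body presses on something with over 40 N, if the wrist force passes 120 N, or if a joint passes its speed limit or range.

## Robot

A 6-joint arm with a two-finger parallel gripper is mounted at the origin on the work surface; the furniture and walls round the work are solid. World frame = base frame: x ahead of the robot, y to its left, z up, the work surface at z = 0. Lengths are in m, angles in rad, forces in N, time in s.
With the tool pointing down it reaches from about 0.325 to 0.9 m from the base axis. Payload 6.1 kg.
Tool frame: the origin (TCP) lies on the centre line of the jaws, within the pads' length; the fingertips stand 8 mm ahead of it and the grasp point (between the pads) lies 11 mm behind it; z points along the fingers, y is the direction in which the jaws open and shut (so a half turn about z gives the same grasp; the last joint's range is limited). The gripper opens to 85 mm and grips with 20 to 120 N. Pads are 22 mm wide; open, the fingers measure 114 mm over their backs; the gripper's body (76 mm by 85 mm) begins 54 mm behind the grasp point. The pads swing forward as they close: fully open they stand 13 mm farther back than shut.
Start: joints at [1.007, 0.22, 1.526, -0, 1.395, -0.126], TCP at [0.265, 0.566, 0.218] pointing down, gripper open.
Joint ranges: [-2.98, 2.98], [-0.91, 2.08], [0.09, 2.57], [-1.24, 4.39], [0.2, 2.65], [-2.68, 2.68]. Speed limits (rad/s): [2.57, 2.57, 3.01, 3.14, 3.14, 3.14].

## Interface

Orientations are given as a unit quaternion [x, y, z, w].
In Python, from bench import arm gives the robot as it stands. The module is installed in compiled form; this text tells all that it offers.
- The arm moves only by the tool send_rows, never from a script. Its argument "motion" is a list of rows, each an object with "delta_pos": the shift along the world's x, y, z in units of 0.15 m (1.0 is 0.15 m), a list of three; "delta_rot": the turn, a rotation vector about the world's x, y, z in units of 90 degrees (1.0 is 90 degrees), a list of three. A call has exactly 8 rows; each row is the pose to reach, as a shift and turn from the pose commanded when the call began; what a row does not reach only later rows make up. A row lasts 1/12 s, in which the tool goes at most 41.7 mm and 7.16 degrees, less where a joint would pass 70% of its speed; a pose out of reach is approached as far as the arm can. A call with a number of a shift or a turn outside -1 to 1 is refused whole. A call with a gripper value outside its range is refused whole. "fingers" is the opening in per cent of the stroke, from 0 (shut) to 100 (fully open), set as the call begins (left out, the last holds). The fingers move at their own pace and stop on an object; "squeeze" is the grip in N (left out, the last holds). Time passes only in rows, so rows that repeat a pose let the fingers close, or fill a call up. It gives the time, the measured TCP pose, the force and the opening at its end, in the units of the state.
- arm.state(): the state, without advancing time (a new reading comes with each control period).
- arm.grab_frame(name): name is "scene" or "side" or "wrist"; returns the picture (480x640x3 uint8, red, green, blue); there is no depth.
- arm.calibration(name): a dict with "fx", "fy", "cx", "cy" (pixels), "extrinsics" (4x4, takes a point from camera to world coordinates). Camera axes: x right, y down, z forward; pixel columns grow to the right and rows downward; lengths in m; the calibration is good to about 2 mm. The wrist camera is an equidistant fisheye: a pixel r from the principal point sees the ray r / f radians off the axis. A picture is of the moment at which its call begins: read the wrist's pose just before it. calibration takes no time and is no camera call; for the wrist camera it gives the pose at the moment of the call.
- arm.job_done(): hands the job in, once; it reports no verdict.
Trained networks look in the newest picture that a camera, given by its name, has taken for a name from the list of things; names that differ only in an ending like _2 or _b are one class to them, and where a whole thing is asked for, a point or a joint stands for the part that bears it (a point fixed in the world has none). Each returns a list of dicts, best first, with "score" (0 to 1); they miss things now and then, are a little off and sometimes report something else, mostly with a low value. They report only what shows in the picture. A call takes as long as a camera call. They do not tell look-alikes from the thing itself.
- arm.spot_in(camera, thing): "box" ([left, top, width, height] in pixels, round what is visible of it).
- arm.regions_of(camera, thing): "pixels" (480x640 bool, what is visible of it) and "box" ([left, top, width, height] in pixels, round what is visible of it).
- arm.tip_of(camera, thing): "position" ([column, row] in pixels: a listed point, or the origin of a listed thing).
The state is a dict: "time": time; "qpos": joint angles; "joint_vel": joint speeds; "joint_efforts": joint torques, N m; "ee_pos": TCP position; "tcp_rot": TCP orientation; "contact_force": force on the tool from outside, world axes, zero at the start; "torque": the same for the moment, N m; "width": opening from 0.0 (shut) to 1.0 (fully open).
Only numpy, scipy, OpenCV 4.12 (cv2) and the standard library are available. Lean on these libraries where they do the work, as an engineer would, in place of code of your own. Each camera call takes 0.05 s, during which the arm holds its last target.

## Working session

There is one attempt and no reset: what is moved stays moved. The work goes in short steps, Python scripts to look and compute and a tool call to move; the robot and the scene stay as the last step left them, time stands still between calls to the robot, and variables do not carry over. Pictures are saved under pics/ and viewed, and the job is handed in when it is done.

Besides the shell and the picture viewer there is one more tool, called after ">>>" in YAML: its name, and indented under it one key for each argument. send_rows: Moves the arm, as the interface text tells. Its arguments: {"type":"object","properties":{"motion":{"type":"array","items":{"type":"object","properties":{"delta_pos":{"type":"array","items":{"type":"number","minimum":-1,"maximum":1}},"delta_rot":{"type":"array","items":{"type":"number","minimum":-1,"maximum":1}}}}},"fingers":{"type":"number"},"squeeze":{"type":"number"}},"required":["motion"]}

```bash
mkdir -p pics; cat > h.py <<'E'
import numpy as np,cv2
from bench import arm
def save(n,f): cv2.imwrite('pics/'+f,cv2.cvtColor(n,cv2.COLOR_RGB2BGR))
def ray(cam,p):
    c=arm.calibration(cam);T=np.array(c['extrinsics'])
    d=np.array([(p[0]-c['cx'])/c['fx'],(p[1]-c['cy'])/c['fy'],1.0])
    return T[:3,3],T[:3,:3]@d
def onz(cam,p,z):
    o,d=ray(cam,p);return o+d*(z-o[2])/d[2]
def proj(cam,P):
    c=arm.calibration(cam);T=np.linalg.inv(np.array(c['extrinsics']))
    q=T[:3,:3]@np.array(P)+T[:3,3];return np.array([c['fx']*q[0]/q[2]+c['cx'],c['fy']*q[1]/q[2]+c['cy']])
E
python3 - <<'E'
from h import *
for n in ['scene','side']:
    f=arm.grab_frame(n);save(f,n+'0.png')
    c=arm.calibration(n);print(n,c['fx'],np.round(c['extrinsics'],3).tolist())
    for t in ['tray','tip_center','filter_center','bottle_center','beaker_center']:
        print(t,[(np.round(r['position'],1).tolist(),round(r['score'],2)) for r in arm.tip_of(n,t)],[(np.round(r['box']).tolist(),round(r['score'],2)) for r in arm.spot_in(n,t)])
s=arm.state();print(s['time'],s['ee_pos'],s['tcp_rot'],s['width'])
E
```

```text
scene 566.2031090313998 [[0.849, -0.378, 0.37, 0.241], [-0.529, -0.599, 0.601, -0.303], [-0.005, -0.706, -0.708, 0.691], [0.0, 0.0, 0.0, 1.0]]
tray [([315.9, 267.5], 0.97), ([270.2, 223.9], 0.39)] [([208.0, 178.0, 223.0, 186.0], 0.76)]
tip_center [([205.9, 350.2], 0.86), ([329.8, 294.3], 0.85)] [([173.0, 307.0, 64.0, 88.0], 0.97), ([306.0, 251.0, 49.0, 83.0], 0.66)]
filter_center [([264.4, 229.2], 0.94)] [([245.0, 198.0, 33.0, 58.0], 0.93)]
bottle_center [([213.4, 293.7], 0.92), ([299.1, 263.9], 0.84)] [([200.0, 272.0, 33.0, 50.0], 0.85), ([286.0, 242.0, 26.0, 42.0], 0.66)]
beaker_center [([384.1, 211.9], 0.82), ([329.3, 294.7], 0.2)] [([374.0, 179.0, 29.0, 56.0], 0.9)]
side 459.4753633120401 [[-0.964, -0.112, 0.243, 0.359], [-0.267, 0.361, -0.894, 0.984], [0.013, -0.926, -0.377, 0.368], [0.0, 0.0, 0.0, 1.0]]
tray [] [([275.0, 220.0, 108.0, 57.0], 0.58), ([338.0, 196.0, 28.0, 56.0], 0.26)]
tip_center [([350.2, 225.4], 0.93), ([451.9, 237.1], 0.91)] [([433.0, 207.0, 38.0, 63.0], 0.86), ([340.0, 195.0, 24.0, 57.0], 0.71)]
filter_center [] [([322.0, 235.0, 21.0, 16.0], 0.66), ([336.0, 224.0, 13.0, 34.0], 0.2)]
bottle_center [([413.2, 259.0], 0.96), ([340.3, 244.7], 0.74)] [([402.0, 237.0, 24.0, 48.0], 0.63), ([333.0, 228.0, 16.0, 29.0], 0.59)]
beaker_center [([238.5, 237.5], 0.64)] [([227.0, 212.0, 25.0, 16.0], 0.54)]
1.1 [0.26500052 0.56602945 0.21789246] [ 2.17160680e-01  9.76135871e-01 -2.38557647e-05  1.51398250e-05] 1.0029737913811325
```

View pics/scene0.png

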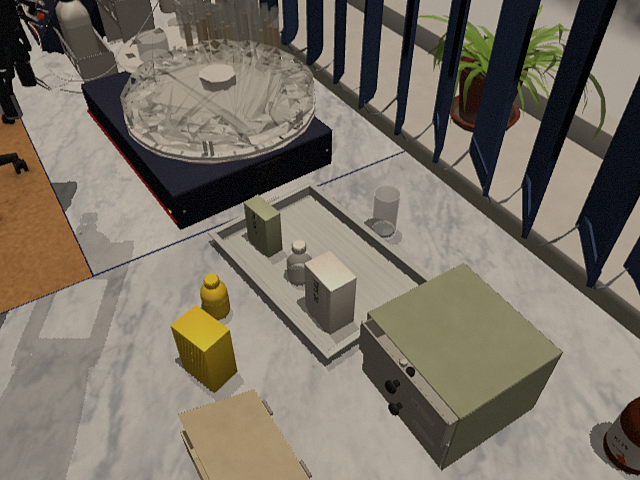

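View pics/side0.png

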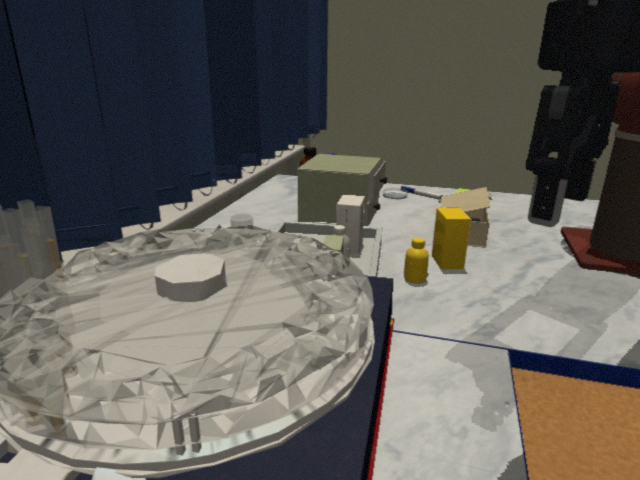

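```bash
python3 - <<'E'
from h import *
f=cv2.imread('pics/scene0.png')[170:420,160:460];cv2.imwrite('pics/crop0.png',cv2.resize(f,None,fx=2.4,fy=2.4,interpolation=cv2.INTER_CUBIC))
for n,p,z in [('tip',(329.8,294.3),.054),('filt',(264.4,229.2),.0465),('bot',(299.1,263.9),.0415),('beak',(384.1,211.9),.0425),('tray',(315.9,267.5),0),('ytip',(205.9,350.2),.05),('ybot',(213.4,293.7),.0375)]: print(n,np.round(onz('scene',p,z),4))
print('side',onz('side',(350.2,225.4),.054),onz('side',(340.3,244.7),.0415),onz('side',(238.5,237.5),.0425))
E
```

```text
tip [0.5358 0.1378 0.054 ]
filt [0.5237 0.3171 0.0465]
bot [0.5345 0.2236 0.0415]
beak [0.719  0.2494 0.0425]
tray [0.5726 0.2354 0.    ]
ytip [0.3434 0.1476 0.05  ]
ybot [0.3965 0.2431 0.0375]
side [0.53518128 0.14905624 0.054     ] [0.53720061 0.22177795 0.0415    ] [0.72977175 0.24690554 0.0425    ]
```

View pics/crop0.png

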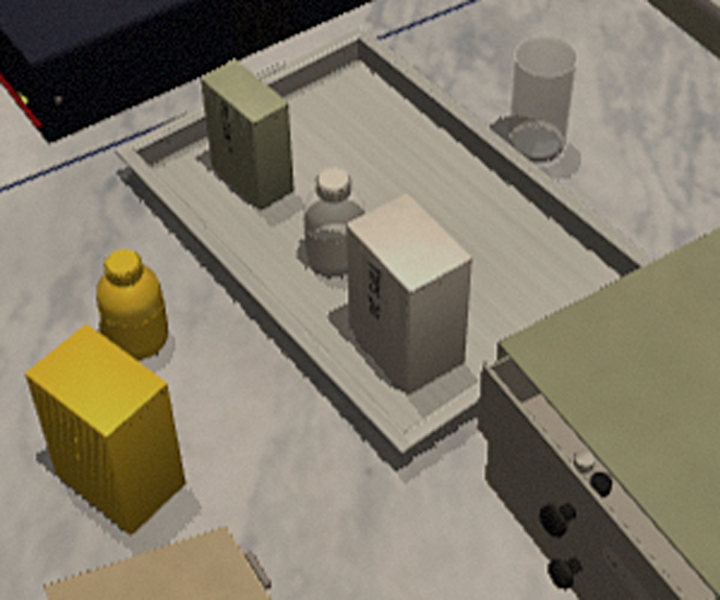

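```bash
python3 - <<'E'
from h import *
for p in [(210,236),(312,186),(331,361)]: print(np.round(onz('scene',p,.026),4))
# boxes top corners
for p in [(306,264),(329,251),(356,269),(331.5,281)]: print('tiptop',np.round(onz('scene',p,.104),4))
for p in [(245,202),(255,197),(278.5,213),(268,218)]: print('filtop',np.round(onz('scene',p,.089),4))
E
```

```text
[0.4473 0.3711 0.026 ]
[0.6617 0.3917 0.026 ]
[0.4856 0.0566 0.026 ]
tiptop [0.5144 0.1677 0.104 ]
tiptop [0.5558 0.1718 0.104 ]
tiptop [0.5687 0.1222 0.104 ]
tiptop [0.5275 0.1218 0.104 ]
filtop [0.5087 0.3494 0.089 ]
filtop [0.5282 0.3518 0.089 ]
filtop [0.5416 0.2972 0.089 ]
filtop [0.5219 0.2957 0.089 ]
```

```bash
python3 - <<'E'
from h import *
R=np.array([.5737,.225]);yaw=.115
x=np.array([np.cos(yaw),np.sin(yaw)]);y=np.array([-x[1],x[0]])
for nm,z,ps in [('tip',.104,[(305,265),(330,252),(355.8,278.3),(330.8,291.7)]),('fil',.089,[(244.2,202.5),(258,195.8),(280.4,212.5),(266.7,220.8)])]:
    q=np.array([onz('scene',p,z)[:2] for p in ps]);c=q.mean(0)
    print(nm,q.round(4).tolist(),'c',c.round(4),'tray',((c-R)@x).round(4),((c-R)@y).round(4),'yaw',np.arctan2(*(q[1]-q[0])[::-1]).round(3),np.arctan2(*(q[2]-q[3])[::-1]).round(3),np.arctan2(-(q[3]-q[0])[0]*-1,-(q[3]-q[0])[1]).round(3), np.linalg.norm(q[1]-q[0]),np.linalg.norm(q[3]-q[0]))
# instrument bottom near-left corner and top
print(onz('scene',(366,363),0),onz('scene',(443,467),0))
b=onz('scene',(443,467),0); b2=onz('scene',(366,363),0)
for h in (.08,.1,.12,.14,.16,.2): print(h,proj('scene',[*b[:2],h]),proj('scene',[*b2[:2],h]))
# tray check
print([proj('scene',[*(R+a*x+b*y),.026]).round().tolist() for a,b in [(-.111,.161),(.111,.161),(-.111,-.161)]])
E
```

```text
tip [[0.5122, 0.1668], [0.5559, 0.1693], [0.5586, 0.1081], [0.5163, 0.1063]] c [0.5358 0.1376] tray -0.0477 -0.0824 yaw 0.059 0.042 0.068 0.043770575646188074 0.060594280988604546
fil [[0.5071, 0.349], [0.5338, 0.3518], [0.5448, 0.2966], [0.5171, 0.2911]] c [0.5257 0.3221] tray -0.0365 0.102 yaw 0.107 0.194 0.172 0.026883081432384503 0.05870179856112882
[0.53554467 0.04139733 0.        ] [ 0.52886451 -0.13124152  0.        ]
0.08 [453.85525427 436.99349823] [369.49032115 329.38228683]
0.1 [456.87485459 428.64660554] [370.4470062  320.16778708]
0.12 [460.03368951 419.91483535] [371.44130077 310.59104377]
0.14 [463.34161651 410.77093923] [372.47546712 300.63026765]
0.16 [466.80944608 401.18503442] [373.55195263 290.26188619]
0.2 [474.27354602 380.55248888] [375.84271494 268.19795941]
[[208.0, 236.0], [312.0, 184.0], [330.0, 365.0]]
```

Candidates: carton grey (330,294) vs. yellow look-alike (206,350); bottle white (299,264) vs. yellow (213,294); green carton (264,229) is the only one of its kind. The crop confirms grey right, white bottle middle, green left in the tray. I start with the green one.

>>> send_rows:
  motion:
    - {"delta_pos": [0.2,-0.24,0],"delta_rot": [0,0,0.06]}
    - {"delta_pos": [0.4,-0.48,0],"delta_rot": [0,0,0.12]}
    - {"delta_pos": [0.6,-0.7,0],"delta_rot": [0,0,0.18]}
    - {"delta_pos": [0.75,-0.86,0],"delta_rot": [0,0,0.24]}
    - {"delta_pos": [0.75,-0.86,0],"delta_rot": [0,0,0.3]}
    - {"delta_pos": [0.75,-0.86,0],"delta_rot": [0,0,0.35]}
    - {"delta_pos": [0.75,-0.86,0],"delta_rot": [0,0,0.35]}
    - {"delta_pos": [0.75,-0.86,0],"delta_rot": [0,0,0.35]}
  fingers: 0
  squeeze: 20

```text
time: 1.77
ee_pos: [0.3776, 0.437, 0.218]
tcp_rot: [-0.055, 0.999, 0.0, 0.0]
contact_force: [-1.0, -0.5, -0.3]
width: -0.003
```

>>> send_rows:
  motion:
    - {"delta_pos": [0.2,-0.24,0]}
    - {"delta_pos": [0.4,-0.48,0]}
    - {"delta_pos": [0.6,-0.7,0]}
    - {"delta_pos": [0.68,-0.82,0]}
    - {"delta_pos": [0.68,-0.82,-0.2]}
    - {"delta_pos": [0.68,-0.82,-0.4]}
    - {"delta_pos": [0.68,-0.82,-0.5]}
    - {"delta_pos": [0.68,-0.82,-0.5]}

```text
invalid input at $.motion[0]: expected keys delta_pos, delta_rot
```

```bash
python3 - <<'E'
from h import *
f=arm.grab_frame('scene');save(cv2.resize(f[130:410,160:460],None,fx=2,fy=2),'s1.png')
f=arm.grab_frame('wrist');save(f,'w1.png')
print(arm.state()['ee_pos'],arm.state()['contact_force'])
E
```

```text
[0.37714291 0.4373958  0.21792112] [ 0.12598307  0.36086814 -0.90413492]
```

View pics/s1.png

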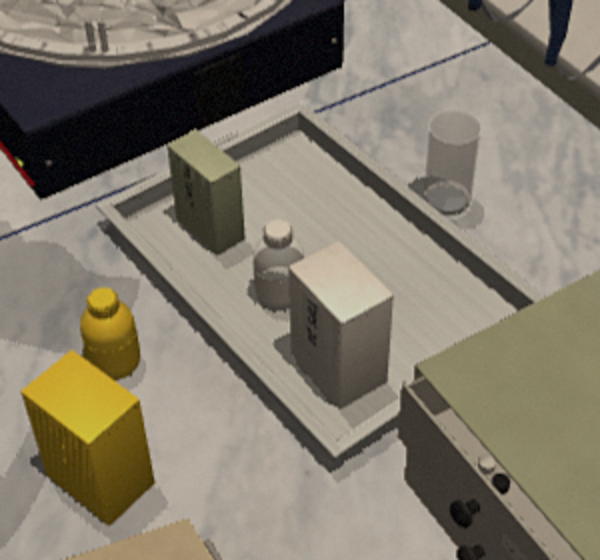

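View pics/w1.png

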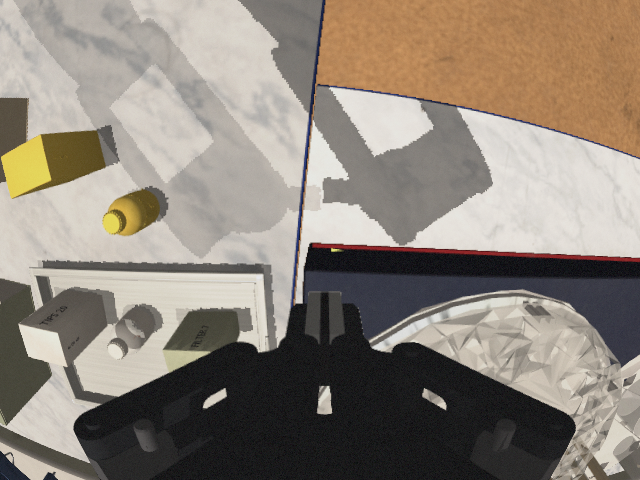

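The move was refused (delta_rot is required in every row), so nothing has moved. The picture shows green at crop (205,190), the bottle at (277,265) and grey at (340,325), all still standing. Resending.

>>> send_rows:
  motion:
    - {"delta_pos": [0.2,-0.24,0],"delta_rot": [0,0,0]}
    - {"delta_pos": [0.4,-0.48,0],"delta_rot": [0,0,0]}
    - {"delta_pos": [0.6,-0.7,0],"delta_rot": [0,0,0]}
    - {"delta_pos": [0.68,-0.82,0],"delta_rot": [0,0,0]}
    - {"delta_pos": [0.68,-0.82,-0.2],"delta_rot": [0,0,0]}
    - {"delta_pos": [0.68,-0.82,-0.4],"delta_rot": [0,0,0]}
    - {"delta_pos": [0.68,-0.82,-0.5],"delta_rot": [0,0,0]}
    - {"delta_pos": [0.68,-0.82,-0.5],"delta_rot": [0,0,0]}

```text
time: 2.53
ee_pos: [0.4764, 0.3129, 0.1381]
tcp_rot: [-0.055, 0.998, -0.002, -0.004]
contact_force: [-0.6, -0.0, -0.4]
width: 0.001
```

```bash
python3 - <<'E'
from h import *
f=arm.grab_frame('scene');save(cv2.resize(f[100:380,160:460],None,fx=2,fy=2),'s2.png')
f=arm.grab_frame('wrist');save(f,'w2.png')
f=arm.grab_frame('side');save(cv2.resize(f[100:340,200:520],None,fx=2,fy=2),'d2.png')
print(arm.state()['ee_pos'],arm.state()['contact_force'])
E
```

```text
[0.47985481 0.31492483 0.14409167] [ 0.22819493  0.74762565 -0.30286343]
```

View pics/s2.png

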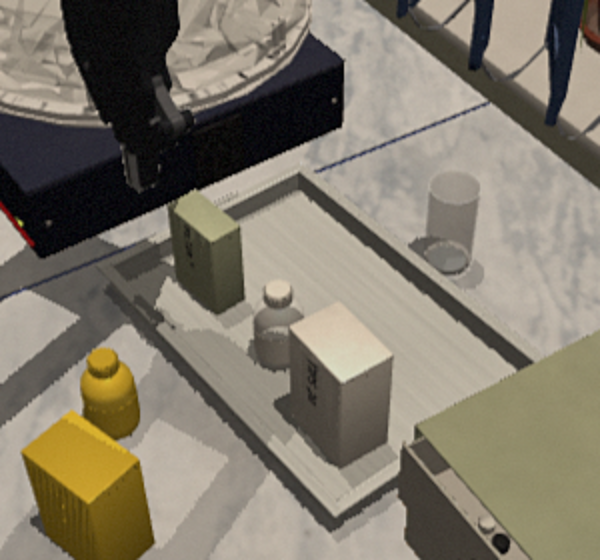

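View pics/w2.png

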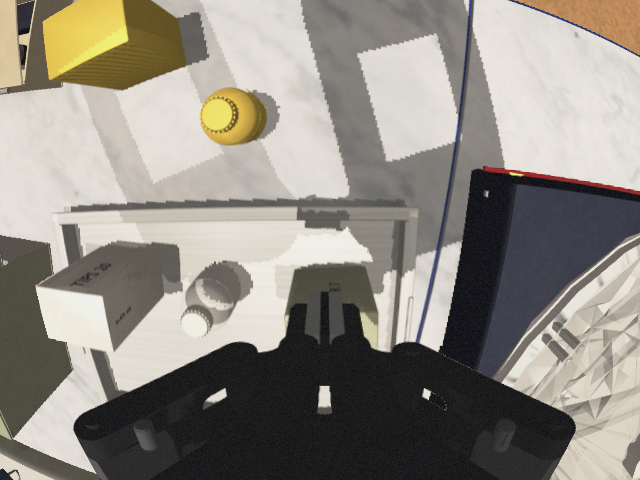

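View pics/d2.png

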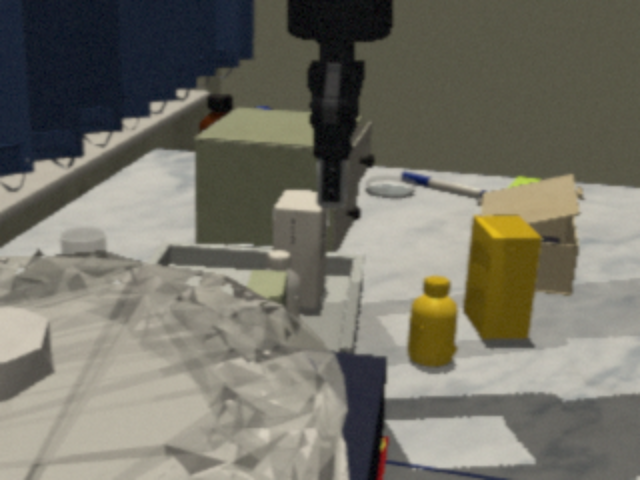

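```bash
python3 - <<'E'
from h import *
print(proj('scene',[.48,.315,.136]),proj('side',[.48,.315,.136]))
E
```

```text
[235.37821886 197.74910186] [363.32634748 214.93179498]
```

>>> send_rows:
  motion:
    - {"delta_pos": [0,0,-0.1],"delta_rot": [0,0,0]}
    - {"delta_pos": [0,0,-0.2],"delta_rot": [0,0,0]}
    - {"delta_pos": [0,0,-0.3],"delta_rot": [0,0,0]}
    - {"delta_pos": [0,0,-0.4],"delta_rot": [0,0,0]}
    - {"delta_pos": [0,0,-0.42],"delta_rot": [0,0,0]}
    - {"delta_pos": [0,0,-0.42],"delta_rot": [0,0,0]}
    - {"delta_pos": [0,0,-0.42],"delta_rot": [0,0,0]}
    - {"delta_pos": [0,0,-0.42],"delta_rot": [0,0,0]}

```text
time: 3.35
ee_pos: [0.4807, 0.3148, 0.0819]
tcp_rot: [-0.056, 0.998, 0.001, 0.001]
contact_force: [0.2, -0.6, -0.0]
width: -0.0
```

```bash
python3 - <<'E'
from h import *
f=arm.grab_frame('scene');save(cv2.resize(f[150:380,180:460],None,fx=2.5,fy=2.5),'s3.png')
print(arm.state()['ee_pos'],arm.state()['contact_force'])
E
```

```text
[0.48061541 0.31471197 0.08172818] [0.26398819 0.27180492 0.14442681]
```

View pics/s3.png

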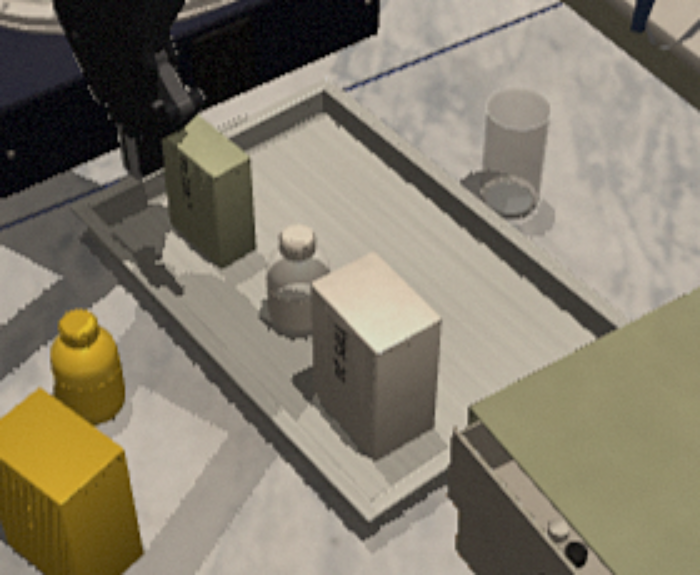

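>>> send_rows:
  motion:
    - {"delta_pos": [0.02,0.003,0],"delta_rot": [0,0,0]}
    - {"delta_pos": [0.04,0.006,0],"delta_rot": [0,0,0]}
    - {"delta_pos": [0.06,0.009,0],"delta_rot": [0,0,0]}
    - {"delta_pos": [0.08,0.012,0],"delta_rot": [0,0,0]}
    - {"delta_pos": [0.1,0.015,0],"delta_rot": [0,0,0]}
    - {"delta_pos": [0.12,0.018,0],"delta_rot": [0,0,0]}
    - {"delta_pos": [0.14,0.021,0],"delta_rot": [0,0,0]}
    - {"delta_pos": [0.16,0.024,0],"delta_rot": [0,0,0]}

```text
time: 4.07
ee_pos: [0.5038, 0.3176, 0.0798]
tcp_rot: [-0.056, 0.998, -0.0, -0.0]
contact_force: [0.4, -0.1, -0.7]
width: 0.004
```

>>> send_rows:
  motion:
    - {"delta_pos": [0.01,0.002,0],"delta_rot": [0,0,0]}
    - {"delta_pos": [0.02,0.003,0],"delta_rot": [0,0,0]}
    - {"delta_pos": [0.03,0.005,0],"delta_rot": [0,0,0]}
    - {"delta_pos": [0.04,0.006,0],"delta_rot": [0,0,0]}
    - {"delta_pos": [0.05,0.008,0],"delta_rot": [0,0,0]}
    - {"delta_pos": [0.06,0.009,0],"delta_rot": [0,0,0]}
    - {"delta_pos": [0.07,0.01,0],"delta_rot": [0,0,0]}
    - {"delta_pos": [0.07,0.01,0],"delta_rot": [0,0,0]}

```text
time: 4.73
ee_pos: [0.5143, 0.3192, 0.08]
tcp_rot: [-0.056, 0.998, 0.0, 0.0]
contact_force: [0.4, -0.4, 0.1]
width: 0.0
```

```bash
python3 - <<'E'
from h import *
f=arm.grab_frame('scene');save(cv2.resize(f[150:380,180:460],None,fx=2.5,fy=2.5),'s4.png')
print(arm.state()['ee_pos'],arm.state()['contact_force'])
E
```

```text
[0.5141052  0.3191197  0.07989716] [ 0.350464    0.87684299 -0.0606955 ]
```

View pics/s4.png

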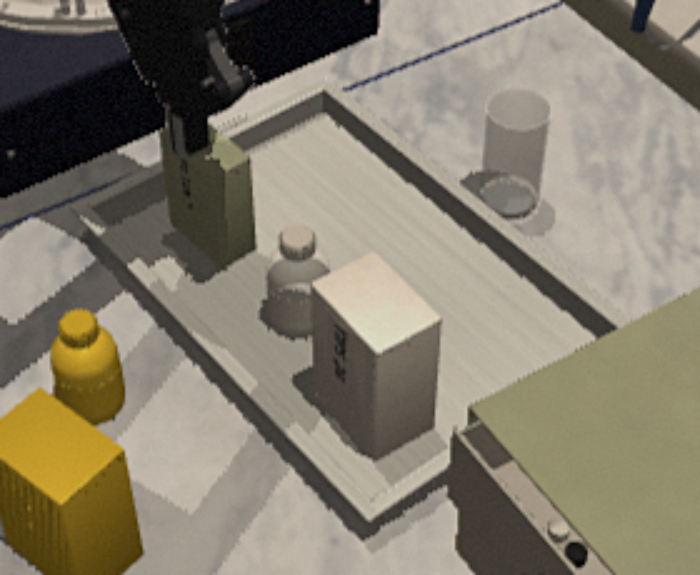

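The finger is now at the green carton's near face (crop 190,140); the carton still stands. Continuing slowly.

>>> send_rows:
  motion:
    - {"delta_pos": [0.012,0.002,0],"delta_rot": [0,0,0]}
    - {"delta_pos": [0.024,0.004,0],"delta_rot": [0,0,0]}
    - {"delta_pos": [0.036,0.006,0],"delta_rot": [0,0,0]}
    - {"delta_pos": [0.048,0.008,0],"delta_rot": [0,0,0]}
    - {"delta_pos": [0.06,0.009,0],"delta_rot": [0,0,0]}
    - {"delta_pos": [0.07,0.01,0],"delta_rot": [0,0,0]}
    - {"delta_pos": [0.08,0.012,0],"delta_rot": [0,0,0]}
    - {"delta_pos": [0.08,0.012,0],"delta_rot": [0,0,0]}

```text
time: 5.45
ee_pos: [0.5263, 0.321, 0.0799]
tcp_rot: [-0.056, 0.998, 0.0, 0.0]
contact_force: [0.5, 0.5, 0.5]
width: -0.005
```

```bash
python3 - <<'E'
from h import *
f=arm.grab_frame('scene');save(cv2.resize(f[150:380,180:460],None,fx=2.5,fy=2.5),'s5.png')
print(arm.state()['ee_pos'],arm.state()['contact_force'])
E
```

```text
[0.52612457 0.32095939 0.07988902] [-1.25269031 -0.29889242 -0.79994064]
```

View pics/s5.png

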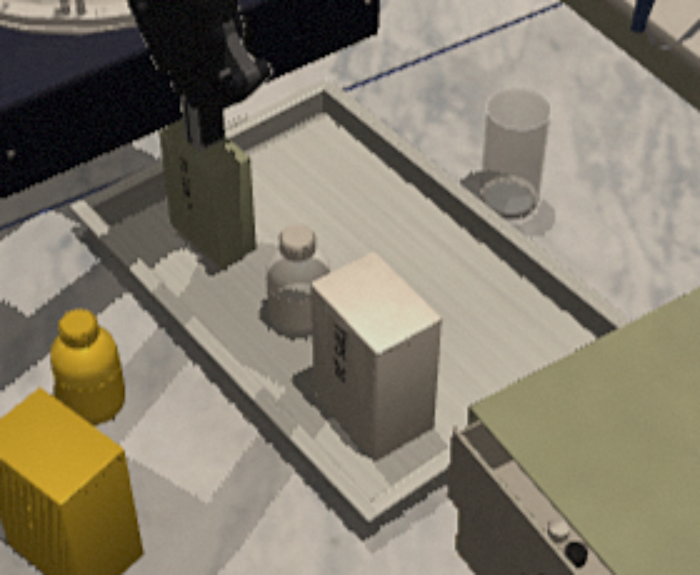

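```bash
python3 - <<'E'
from h import *
c=lambda p:((p-np.array([180,150]))*2.5).round()
for z in (.072,.089,.1,.11): print(z,c(proj('scene',[.526,.321,z])), c(proj('scene',[.515,.319,z])))
f=arm.grab_frame('side');save(cv2.resize(f[150:310,240:440],None,fx=3.5,fy=3.5),'d5.png')
f=arm.grab_frame('wrist');save(f,'w5.png')
f=cv2.imread('pics/s5.png')[80:300,120:300];cv2.imwrite('pics/s5b.png',cv2.resize(f,None,fx=3,fy=3,interpolation=cv2.INTER_CUBIC))
E
```

```text
0.072 [209. 165.] [195. 173.]
0.089 [207. 145.] [193. 153.]
0.1 [205. 132.] [192. 140.]
0.11 [204. 120.] [190. 128.]
```

View pics/d5.png

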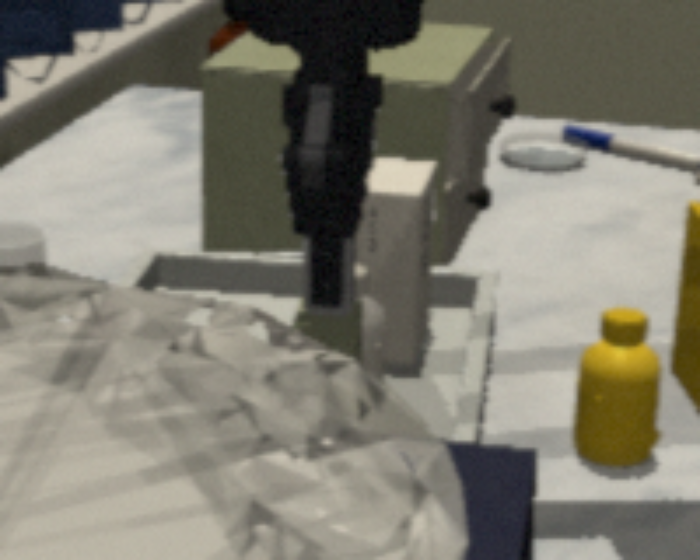

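View pics/w5.png

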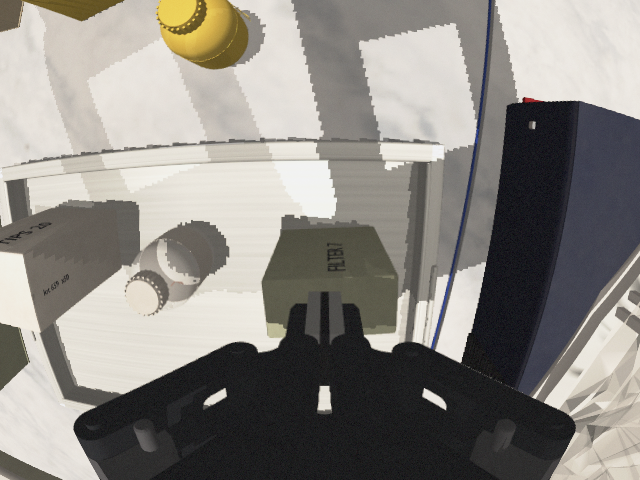

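View pics/s5b.png

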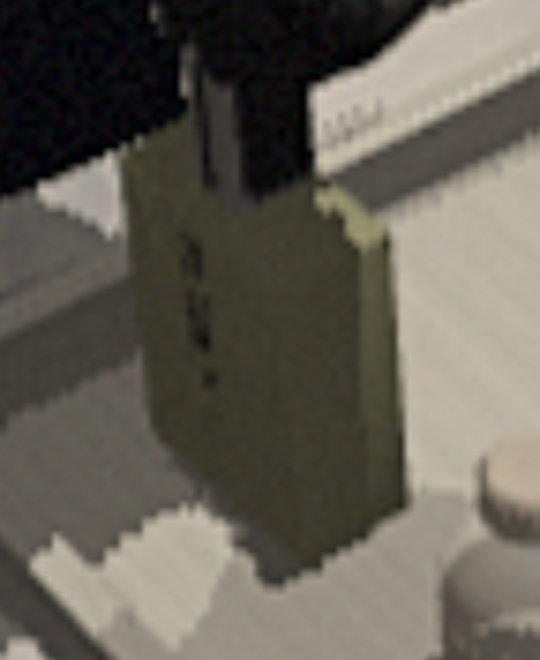

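It is in fact tipping: the near face with "FILTER" has leaned back (crop 260,350) and the bottom edge has lifted. Keep pushing.

>>> send_rows:
  motion:
    - {"delta_pos": [0.015,0.002,0],"delta_rot": [0,0,0]}
    - {"delta_pos": [0.03,0.004,0],"delta_rot": [0,0,0]}
    - {"delta_pos": [0.045,0.006,0],"delta_rot": [0,0,0]}
    - {"delta_pos": [0.06,0.009,0],"delta_rot": [0,0,0]}
    - {"delta_pos": [0.075,0.011,0],"delta_rot": [0,0,0]}
    - {"delta_pos": [0.09,0.013,0],"delta_rot": [0,0,0]}
    - {"delta_pos": [0.1,0.015,0],"delta_rot": [0,0,0]}
    - {"delta_pos": [0.1,0.015,0],"delta_rot": [0,0,0]}

```text
time: 6.27
ee_pos: [0.5413, 0.3232, 0.0799]
tcp_rot: [-0.056, 0.998, 0.0, 0.0]
contact_force: [-0.9, -0.1, -0.7]
width: -0.002
```

```bash
python3 - <<'E'
from h import *
f=arm.grab_frame('scene');save(cv2.resize(f[150:380,180:460],None,fx=2.5,fy=2.5),'s6.png')
print(arm.state()['ee_pos'],arm.state()['contact_force'])
E
```

```text
[0.54114021 0.3231916  0.07988435] [ 0.18318297  0.00230849 -0.89006991]
```

View pics/s6.png

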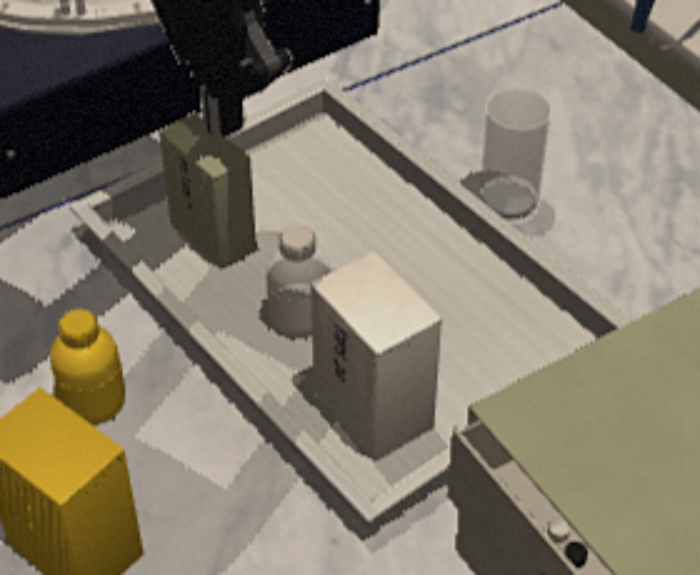

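The box looks upright and unmoved while the finger is over it: the "lean" was shadow. I need to triangulate the fingertip height.

```bash
python3 - <<'E'
from h import *
f=arm.grab_frame('side');save(cv2.resize(f[150:310,240:440],None,fx=3.5,fy=3.5),'d6.png')
g=arm.grab_frame('scene');save(cv2.resize(g[160:270,220:320],None,fx=5.5,fy=5.5,interpolation=cv2.INTER_CUBIC),'s6b.png')
def tri(a,b):
    o1,d1=ray('scene',a);o2,d2=ray('side',b)
    s=np.linalg.lstsq(np.stack([d1,-d2],1),o2-o1,rcond=None)[0]
    return (o1+d1*s[0]).round(4),(o2+d2*s[1]).round(4)
print(tri((262,206.5),(334.3,237.1)))
for z in (.072,.085,.095,.105):
  print(z,proj('side',[.526,.321,z]),proj('side',[.541,.323,z]),proj('scene',[.541,.323,z]))
print(arm.state()['contact_force'],arm.state()['width'])
E
```

```text
(array([0.5241, 0.3189, 0.0948]), array([0.5247, 0.3189, 0.0951]))
0.072 [332.94560692 250.69330635] [323.69912196 250.07760194] [270.95595864 211.9070673 ]
0.085 [333.0993636 243.2819582] [323.79129389 242.68072521] [270.46475028 205.92625653]
0.095 [333.21903356 237.51365085] [323.86302988 236.92384995] [270.08013106 201.24324428]
0.105 [333.33993774 231.68585213] [323.93550386 231.10775133] [269.68947544 196.48673456]
[-0.52606032  0.20999825 -0.09151046] -0.005805597228588765
```

View pics/d6.png

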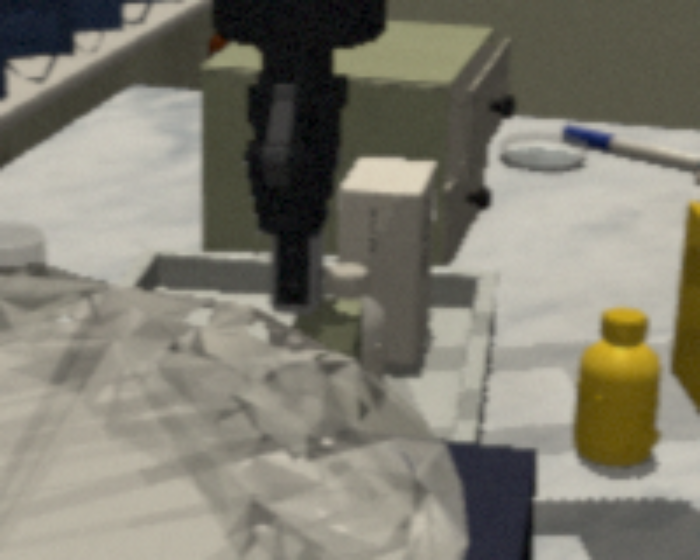

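View pics/s6b.png

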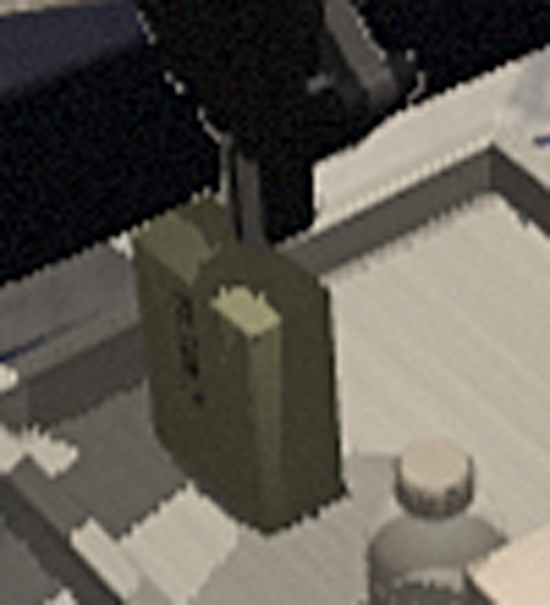

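Triangulation puts the fingertips about 14 mm above the TCP (at z 0.095), so they passed over the top; the carton is untouched. Back off and go lower.

>>> send_rows:
  motion:
    - {"delta_pos": [0,0,0.1],"delta_rot": [0,0,0]}
    - {"delta_pos": [-0.15,-0.02,0.1],"delta_rot": [0,0,0]}
    - {"delta_pos": [-0.3,-0.04,0.1],"delta_rot": [0,0,0]}
    - {"delta_pos": [-0.43,-0.05,0.1],"delta_rot": [0,0,0]}
    - {"delta_pos": [-0.43,-0.05,0.1],"delta_rot": [0,0,0]}
    - {"delta_pos": [-0.43,-0.05,0],"delta_rot": [0,0,0]}
    - {"delta_pos": [-0.43,-0.05,-0.14],"delta_rot": [0,0,0]}
    - {"delta_pos": [-0.43,-0.05,-0.14],"delta_rot": [0,0,0]}

```text
time: 7.08
ee_pos: [0.4743, 0.3145, 0.0555]
tcp_rot: [-0.056, 0.998, -0.001, -0.002]
contact_force: [-1.2, -0.6, -0.2]
width: 0.001
```

>>> send_rows:
  motion:
    - {"delta_pos": [0.02,0.003,0],"delta_rot": [0,0,0]}
    - {"delta_pos": [0.03,0.005,0],"delta_rot": [0,0,0]}
    - {"delta_pos": [0.04,0.006,0],"delta_rot": [0,0,0]}
    - {"delta_pos": [0.05,0.008,0],"delta_rot": [0,0,0]}
    - {"delta_pos": [0.06,0.009,0],"delta_rot": [0,0,0]}
    - {"delta_pos": [0.07,0.01,0],"delta_rot": [0,0,0]}
    - {"delta_pos": [0.07,0.01,0],"delta_rot": [0,0,0]}
    - {"delta_pos": [0.07,0.01,0],"delta_rot": [0,0,0]}

```text
time: 7.75
ee_pos: [0.4871, 0.3172, 0.0591]
tcp_rot: [-0.056, 0.998, 0.0, 0.0]
contact_force: [0.5, -0.5, 0.4]
width: -0.004
```

```bash
cat >look.py <<'E'
import sys
from h import *
k=sys.argv[1]
g=arm.grab_frame('scene');f=arm.grab_frame('side')
a=cv2.resize(g[160:360,220:420],None,fx=2.6,fy=2.6,interpolation=cv2.INTER_CUBIC)
b=cv2.resize(f[150:300,240:400],None,fx=1.74,fy=1.74);b=np.pad(b,((0,520-b.shape[0]),(0,0),(0,0)))
save(np.hstack([a,b]),k+'.png');s=arm.state();print(s['time'],s['ee_pos'],s['contact_force'])
E
python3 look.py s7
```

```text
7.85 [0.48687912 0.31716637 0.05888651] [ 0.42873517 -0.05380249  0.63561535]
```

View pics/s7.png

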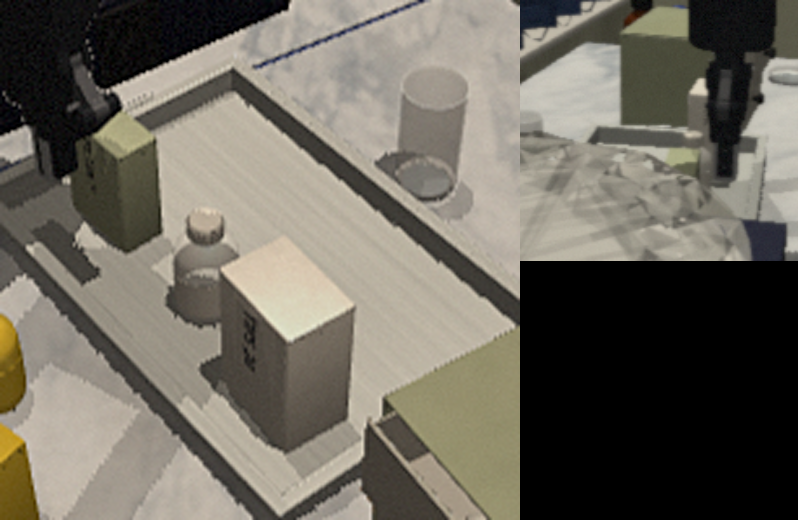

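Now the fingertip is beside the near face at crop (60,175), below the carton's top. Push in small steps.

>>> send_rows:
  motion:
    - {"delta_pos": [0.02,0.003,0],"delta_rot": [0,0,0]}
    - {"delta_pos": [0.04,0.006,0],"delta_rot": [0,0,0]}
    - {"delta_pos": [0.06,0.009,0],"delta_rot": [0,0,0]}
    - {"delta_pos": [0.08,0.012,0],"delta_rot": [0,0,0]}
    - {"delta_pos": [0.1,0.015,0],"delta_rot": [0,0,0]}
    - {"delta_pos": [0.12,0.018,0],"delta_rot": [0,0,0]}
    - {"delta_pos": [0.14,0.021,0],"delta_rot": [0,0,0]}
    - {"delta_pos": [0.14,0.021,0],"delta_rot": [0,0,0]}

```text
time: 8.52
ee_pos: [0.5087, 0.3204, 0.059]
tcp_rot: [-0.056, 0.998, 0.0, 0.0]
contact_force: [-0.1, -1.2, 0.0]
width: 0.001
```

```bash
python3 look.py s8
```

```text
8.6167 [0.5080285  0.32028548 0.05879169] [ 0.0875624  0.8897837 -0.7933038]
```

View pics/s8.png

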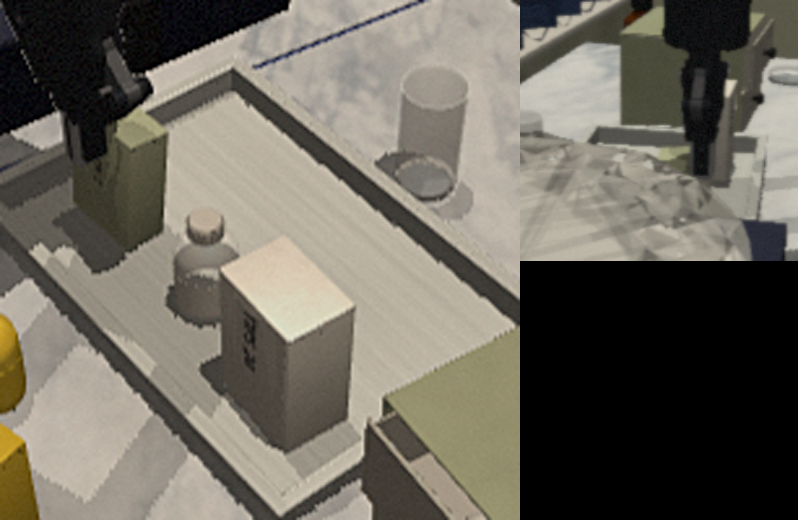

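>>> send_rows:
  motion:
    - {"delta_pos": [0.015,0.002,0],"delta_rot": [0,0,0]}
    - {"delta_pos": [0.03,0.004,0],"delta_rot": [0,0,0]}
    - {"delta_pos": [0.045,0.006,0],"delta_rot": [0,0,0]}
    - {"delta_pos": [0.06,0.008,0],"delta_rot": [0,0,0]}
    - {"delta_pos": [0.075,0.01,0],"delta_rot": [0,0,0]}
    - {"delta_pos": [0.085,0.012,0],"delta_rot": [0,0,0]}
    - {"delta_pos": [0.085,0.012,0],"delta_rot": [0,0,0]}
    - {"delta_pos": [0.085,0.012,0],"delta_rot": [0,0,0]}

```text
time: 9.28
ee_pos: [0.5208, 0.3221, 0.0588]
tcp_rot: [-0.056, 0.998, -0.0, -0.0]
contact_force: [-1.1, 0.1, -0.5]
width: -0.003
```

```bash
python3 look.py s9
```

```text
9.3833 [0.52060737 0.32213061 0.05883879] [-0.54168019  0.63685017  0.13754068]
```

View pics/s9.png

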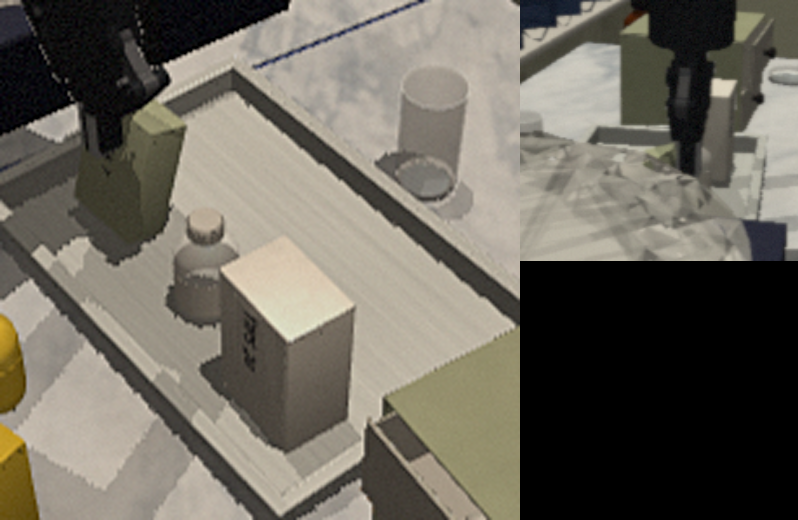

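It now leans visibly (top at crop (160,115), foot at (145,240)). Push on past the balance point.

>>> send_rows:
  motion:
    - {"delta_pos": [0.015,0.002,0],"delta_rot": [0,0,0]}
    - {"delta_pos": [0.03,0.004,0],"delta_rot": [0,0,0]}
    - {"delta_pos": [0.045,0.006,0],"delta_rot": [0,0,0]}
    - {"delta_pos": [0.06,0.008,0],"delta_rot": [0,0,0]}
    - {"delta_pos": [0.075,0.01,0],"delta_rot": [0,0,0]}
    - {"delta_pos": [0.09,0.012,0],"delta_rot": [0,0,0]}
    - {"delta_pos": [0.1,0.014,0],"delta_rot": [0,0,0]}
    - {"delta_pos": [0.1,0.014,0],"delta_rot": [0,0,0]}

```text
time: 10.05
ee_pos: [0.5361, 0.3243, 0.0589]
tcp_rot: [-0.056, 0.998, 0.0, 0.0]
contact_force: [0.4, 0.4, 0.4]
width: 0.002
```

```bash
python3 look.py s10
```

```text
10.15 [0.53571203 0.32423175 0.05881879] [-0.77198985  0.02972584  0.41288304]
```

View pics/s10.png

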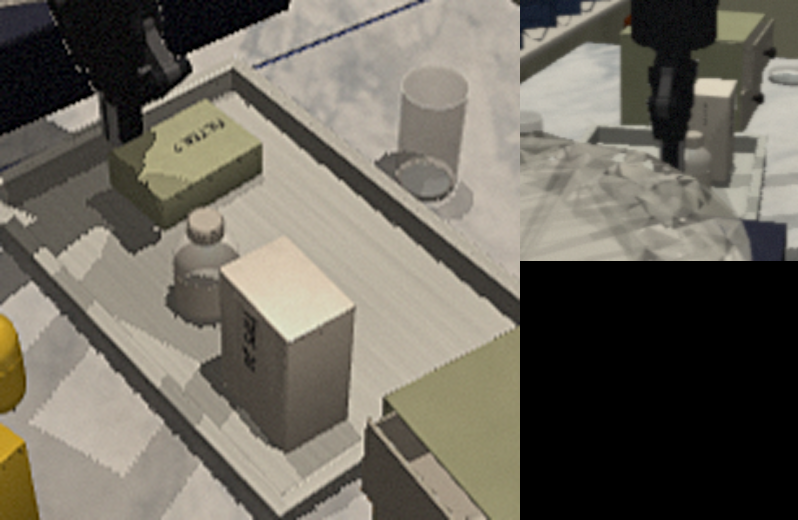

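Green carton lies flat, "FILTER" face up (crop 190,150), bottle standing. Now lift away and go to the grey carton.

>>> send_rows:
  motion:
    - {"delta_pos": [-0.1,0,0.2],"delta_rot": [0,0,0]}
    - {"delta_pos": [-0.2,0,0.45],"delta_rot": [0,0,0]}
    - {"delta_pos": [-0.37,0,0.65],"delta_rot": [0,0,0]}
    - {"delta_pos": [-0.37,-0.2,0.65],"delta_rot": [0,0,0]}
    - {"delta_pos": [-0.37,-0.4,0.65],"delta_rot": [0,0,0]}
    - {"delta_pos": [-0.37,-0.6,0.65],"delta_rot": [0,0,-0.03]}
    - {"delta_pos": [-0.37,-0.76,0.65],"delta_rot": [0,0,-0.03]}
    - {"delta_pos": [-0.37,-0.76,0.65],"delta_rot": [0,0,-0.03]}

```text
time: 10.82
ee_pos: [0.48, 0.2068, 0.1565]
tcp_rot: [-0.031, 1.0, -0.001, -0.0]
contact_force: [0.5, -0.4, -0.0]
width: 0.002
```

>>> send_rows:
  motion:
    - {"delta_pos": [0,-0.2,0],"delta_rot": [0,0,0]}
    - {"delta_pos": [0,-0.4,0],"delta_rot": [0,0,0]}
    - {"delta_pos": [0,-0.5,0],"delta_rot": [0,0,0]}
    - {"delta_pos": [0,-0.5,-0.2],"delta_rot": [0,0,0]}
    - {"delta_pos": [0,-0.5,-0.4],"delta_rot": [0,0,0]}
    - {"delta_pos": [0,-0.5,-0.57],"delta_rot": [0,0,0]}
    - {"delta_pos": [0,-0.5,-0.57],"delta_rot": [0,0,0]}
    - {"delta_pos": [0,-0.5,-0.57],"delta_rot": [0,0,0]}

```text
time: 11.48
ee_pos: [0.4788, 0.1355, 0.0698]
tcp_rot: [-0.033, 0.999, -0.0, -0.002]
contact_force: [0.7, -0.6, 1.2]
width: 0.001
```

```bash
python3 look.py s11
```

```text
11.5833 [0.48144979 0.13576369 0.07256691] [0.29323422 0.41796443 0.6762657 ]
```

View pics/s11.png

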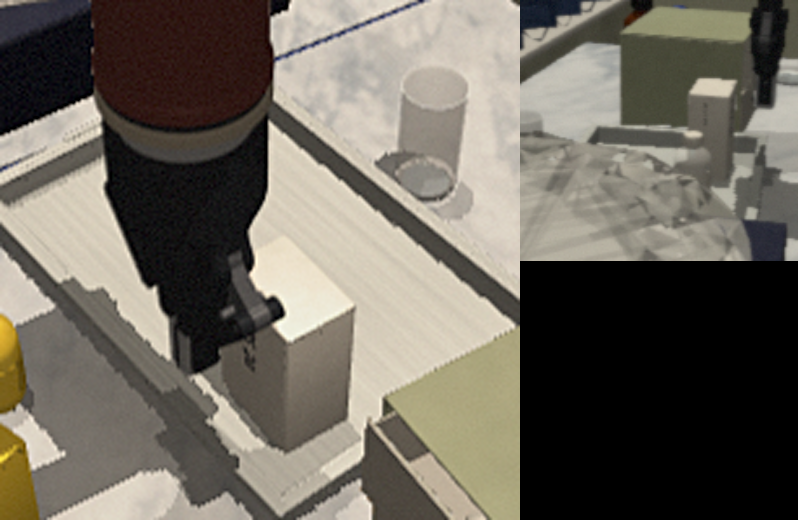

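Fingertip at crop (195,365), in front of the grey carton's face, below its top edge. Push.

>>> send_rows:
  motion:
    - {"delta_pos": [0.03,0.002,0],"delta_rot": [0,0,0]}
    - {"delta_pos": [0.06,0.003,0],"delta_rot": [0,0,0]}
    - {"delta_pos": [0.09,0.005,0],"delta_rot": [0,0,0]}
    - {"delta_pos": [0.11,0.006,0],"delta_rot": [0,0,0]}
    - {"delta_pos": [0.13,0.007,0],"delta_rot": [0,0,0]}
    - {"delta_pos": [0.15,0.008,0],"delta_rot": [0,0,0]}
    - {"delta_pos": [0.17,0.009,0],"delta_rot": [0,0,0]}
    - {"delta_pos": [0.19,0.01,0],"delta_rot": [0,0,0]}

```text
time: 12.25
ee_pos: [0.5088, 0.1367, 0.0708]
tcp_rot: [-0.032, 0.999, -0.0, -0.0]
contact_force: [-0.3, -0.8, 0.3]
width: 0.002
```

```bash
python3 look.py s12
```

```text
12.35 [0.50908858 0.1367371  0.07085511] [-0.3493602   0.38349559  0.18331363]
```

View pics/s12.png

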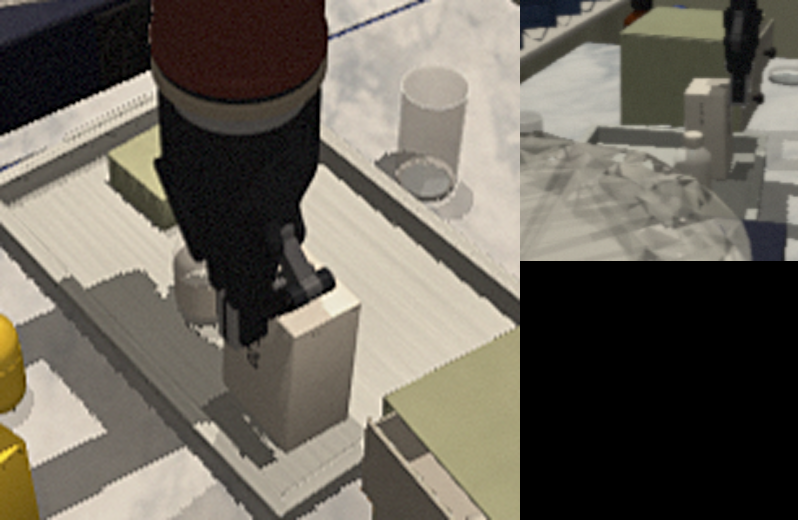

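The grey carton starts to lean (side view 705,130, foot unchanged).

>>> send_rows:
  motion:
    - {"delta_pos": [0.02,0.001,0],"delta_rot": [0,0,0]}
    - {"delta_pos": [0.04,0.002,0],"delta_rot": [0,0,0]}
    - {"delta_pos": [0.06,0.003,0],"delta_rot": [0,0,0]}
    - {"delta_pos": [0.08,0.004,0],"delta_rot": [0,0,0]}
    - {"delta_pos": [0.1,0.005,0],"delta_rot": [0,0,0]}
    - {"delta_pos": [0.12,0.006,0],"delta_rot": [0,0,0]}
    - {"delta_pos": [0.135,0.007,0],"delta_rot": [0,0,0]}
    - {"delta_pos": [0.135,0.007,0],"delta_rot": [0,0,0]}

```text
time: 13.02
ee_pos: [0.5295, 0.1378, 0.071]
tcp_rot: [-0.032, 0.999, 0.0, 0.0]
contact_force: [0.5, 0.6, -0.4]
width: -0.003
```

```bash
python3 look.py s13
```

```text
13.1167 [0.52896716 0.13776828 0.07079862] [-0.22871075  0.84709114 -0.70295597]
```

View pics/s13.png

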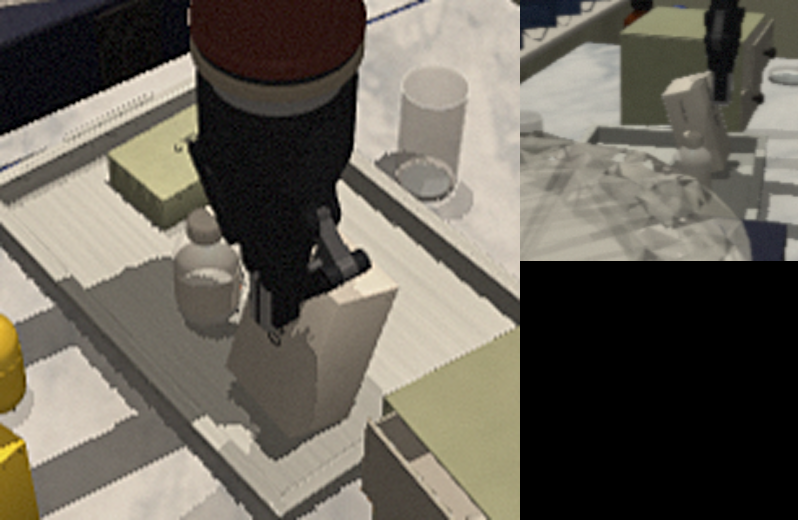

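Tilted about 18°, bottle clear. Push past balance (24°).

>>> send_rows:
  motion:
    - {"delta_pos": [0.015,0.001,0],"delta_rot": [0,0,0]}
    - {"delta_pos": [0.03,0.002,0],"delta_rot": [0,0,0]}
    - {"delta_pos": [0.045,0.002,0],"delta_rot": [0,0,0]}
    - {"delta_pos": [0.06,0.003,0],"delta_rot": [0,0,0]}
    - {"delta_pos": [0.075,0.004,0],"delta_rot": [0,0,0]}
    - {"delta_pos": [0.09,0.005,0],"delta_rot": [0,0,0]}
    - {"delta_pos": [0.1,0.005,0],"delta_rot": [0,0,0]}
    - {"delta_pos": [0.1,0.005,0],"delta_rot": [0,0,0]}

```text
time: 13.78
ee_pos: [0.5444, 0.1385, 0.0709]
tcp_rot: [-0.032, 0.999, 0.0, 0.0]
contact_force: [0.8, 0.4, 0.5]
width: 0.001
```

```bash
python3 look.py s14
```

```text
13.8833 [0.54395313 0.13852429 0.07084362] [-0.27720307 -0.35192445 -0.1527574 ]
```

View pics/s14.png

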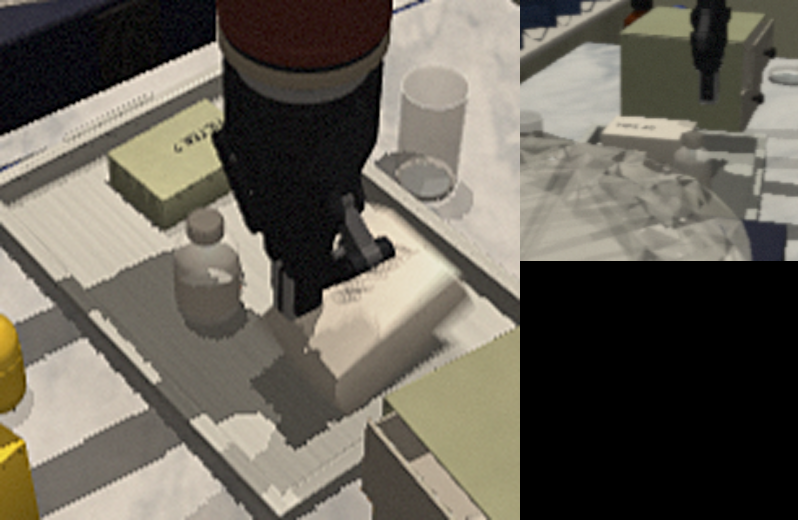

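It's caught falling (motion blur in the scene view; lying a frame later in the side view). Retreat up and back.

>>> send_rows:
  motion:
    - {"delta_pos": [-0.05,0,0.1],"delta_rot": [0,0,0]}
    - {"delta_pos": [-0.2,0,0.3],"delta_rot": [0,0,0]}
    - {"delta_pos": [-0.4,0,0.5],"delta_rot": [0,0,0]}
    - {"delta_pos": [-0.6,0,0.7],"delta_rot": [0,0,0]}
    - {"delta_pos": [-0.8,0,0.9],"delta_rot": [0,0,0]}
    - {"delta_pos": [-0.9,0,1],"delta_rot": [0,0,0]}
    - {"delta_pos": [-0.9,0,1],"delta_rot": [0,0,0]}
    - {"delta_pos": [-0.9,0,1],"delta_rot": [0,0,0]}

```text
time: 14.55
ee_pos: [0.4095, 0.1388, 0.2223]
tcp_rot: [-0.033, 0.999, 0.0, 0.002]
contact_force: [0.9, -0.4, -0.2]
width: 0.004
```

```bash
python3 look.py s15; python3 - <<'E'
from h import *
for t in ['tip_center','filter_center','bottle_center','beaker_center']:
  print(t,[(np.round(r['position'],1).tolist(),round(r['score'],2),onz('scene',r['position'],{'tip_center':.0265,'filter_center':.019,'bottle_center':.0415,'beaker_center':.0425}[t]).round(3)) for r in arm.tip_of('scene',t)])
E
```

```text
14.65 [0.40900517 0.13843438 0.22006948] [ 0.08573203 -0.21663864  0.05221489]
tip_center [([368.2, 282.6], 0.8, array([0.612, 0.145, 0.026])), ([364.5, 291.3], 0.74, array([0.597, 0.134, 0.026])), ([205.4, 349.0], 0.57, array([0.347, 0.166, 0.026]))]
filter_center [([291.9, 225.4], 0.64, array([0.581, 0.327, 0.019])), ([364.8, 291.7], 0.31, array([0.601, 0.138, 0.019])), ([386.6, 207.9], 0.21, array([0.747, 0.276, 0.019]))]
bottle_center [([213.2, 291.5], 0.88, array([0.397, 0.244, 0.041])), ([296.3, 265.1], 0.56, array([0.529, 0.224, 0.041]))]
beaker_center [([386.1, 210.7], 0.98, array([0.724, 0.25 , 0.042]))]
```

View pics/s15.png

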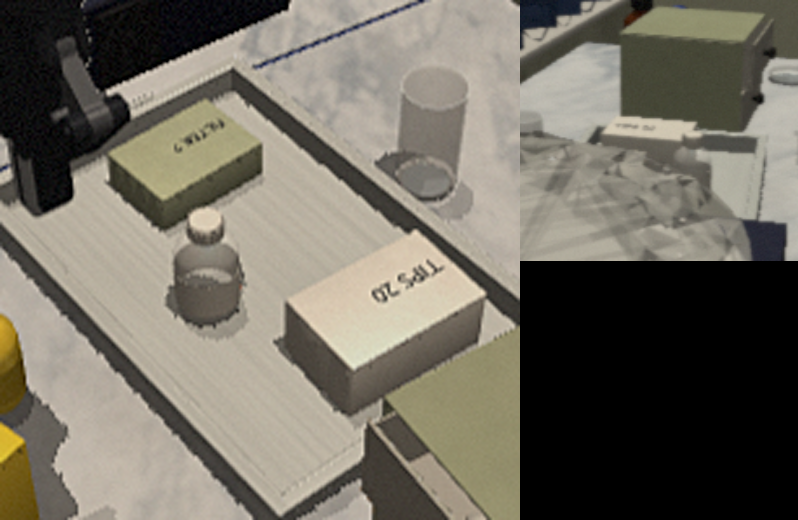

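```bash
python3 -c "
from bench import arm
print(arm.job_done())"
```

```text
the job is handed in; nothing more can be done
None
```

I pushed both cartons over with the closed fingertips, and they fell away from the near edge. The job was handed in at about 15 s.

**Cartons:** The last pictures show both lying flat inside the tray on a broad face, with "FILTER" and "TIPS 20" facing up. By the tray axes I measured from the picture, the larger carton's centre is about 25 mm past the tray's middle, so it clears the far wall.

**Bystanders:** The white bottle and the beaker are still upright. Comparing scene-camera estimates from start and end, both are within about 6 mm of where they started, which is about the accuracy of the estimates.

**Forces:** Wrist readings stayed around 1 N, which is noise, and the arm is clear of everything.

**What did not go as planned:**
- **Missed first push:** My first push at the smaller carton passed just over its top without touching it. The camera images put the shut fingertips about 14 mm above the reported TCP, while the description says they stand 8 mm ahead of it. I went lower and repeated the push.
- **Misread picture:** During that push I briefly took a shadow for the carton leaning.
- **Refused move:** One move call was refused for missing rotation values, and nothing moved.
- **Uncertain detection:** At the end, the network also gave low-score hits for the smaller carton on other objects, and two hits about 18 mm apart on the larger one. I judged the result from the picture instead.

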